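# Open the code-locked gauge drawer

### The arm

A 6-joint arm with a two-finger parallel gripper is mounted at the origin on the work surface. World frame = base frame: x ahead of the robot, y to its left, z up, the work surface at z = 0. Lengths are in m, angles in rad, forces in N, time in s.
With the tool pointing down it reaches from about 0.3 to 0.875 m from the base axis. Payload 6.4 kg.
Tool frame: the origin (TCP) lies midway between the tips of the shut fingers; the grasp point (between the pads) lies 19 mm behind it; z points along the fingers, y is the line along which they close (so a half turn about z gives the same grasp; the last joint's range is limited). The gripper opens to 85 mm and grips with 20 to 120 N. Pads are 22 mm wide; open, the fingers measure 114 mm over their backs; the gripper's body (76 mm by 85 mm) begins 54 mm behind the grasp point. The pads swing forward as they close: fully open they stand 13 mm farther back than shut.
Start: joints at [-1.409, 0.181, 1.607, -0, 1.354, -0.206], TCP at [0.207, -0.537, 0.231] pointing down, gripper open.
Joint ranges: [-2.99, 2.99], [-0.89, 2.07], [0.3, 2.58], [-1.14, 4.28], [0, 2.63], [-3.12, 3.12]. Speed limits (rad/s): [2.57, 2.57, 3.01, 3.14, 3.14, 3.14].

### API

Orientations are given as a unit quaternion [w, x, y, z].
In Python, from bench import status, camera, ctrl gives the robot as it stands. The module is installed in compiled form; this text tells all that it offers.
- The arm moves only by the shell command python3 -m handwheel 'ROWS'. ROWS is JSON, a list that holds one entry, the list of rows, each a list of 7 numbers: the opening, from -1 (shut) to 1 (fully open), then the shift along the tool's x, y, z in cm, then the turn, a rotation vector about the tool's x, y, z in degrees. A call has 1 to 10 rows; each row is the pose to reach, as a shift and turn from the pose commanded when the call began, along the tool's axes at that moment; what a row does not reach only later rows make up. A row lasts 1/8 s, in which the tool goes at most 62.5 mm and 10.7 degrees, less where a joint would pass 70% of its speed; a pose out of reach is approached as far as the arm can. A call with a gripper value outside its range is refused whole. The fingers move at their own pace and stop on an object; the grip force is fixed at half the most. Time passes only in rows, so rows that repeat a pose let the fingers close. It gives the time, the measured TCP pose, the force, the opening and the grip force at its end, in the units of the state.
- status.get_obs(): the state, without advancing time (a new reading comes with each control period).
- camera(name): name is "side" or "top"; returns a dict with "frame" (420x560x3 uint8, blue, green, red), "depth" (420x560 float32, m along the optical axis (not along the pixel's ray), 0 where there is no reading), "fx", "fy", "cx", "cy" (pixels), "extrinsics" (4x4, takes a point from camera to world coordinates). Camera axes: x right, y down, z forward; pixel columns grow to the right and rows downward; lengths in m; the calibration is good to about 2 mm. A picture is of the moment at which its call begins.
- ctrl.hand_in(): hands the job in; it is judged then, once.
The state is a dict: "time_s": time; "q": joint angles; "dq": joint speeds; "joint_efforts": joint torques, N m; "eef_pos": TCP position; "eef_rot": TCP orientation; "wrist_force": force on the tool from outside, world axes, zero at the start; "torque": the same for the moment, N m; "opening": opening from 0.0 (shut) to 1.0 (fully open); "grasp_force": force on a finger pad.
Only numpy, scipy, OpenCV 4.12 (cv2) and the standard library are available. Lean on these libraries where they do the work, as an engineer would, in place of code of your own. Each camera call takes 0.05 s, during which the arm holds its last target. There are 200 camera calls.

### The job

Unlock the grey gauge cabinet and pull its drawer fully open: turn first the left dial to 3, then the right dial to 7, and leave the small things around it where they are. The lock is worn, so each dial catches up to half a division before or after its number: turn slowly through that zone from where the dial stands (left clockwise, right anticlockwise) until you feel it catch and its little steel pin pops up behind it, then stop at once and let go, for forcing a caught dial breaks the lock.

Things in the scene. Friction and masses are not known exactly. Their poses are not given: they have to be found in the camera images.
- gauge_cabinet: Fixed grey steel cabinet, 200 mm deep (x), 260 wide (y), 100 high, two numbered dials on its flat top, one drawer in front. Origin: centre of its underside, on the bench. Its -x is the front (drawer side, towards the robot), +y its left seen from the robot. Dial axes upright at x = -10, y = +65 (left) and -65 mm (right); drawer handle in front at y = 0.
- left_dial (a joint): Turn of the left dial (cabinet's +y side), rad: number on its scale times 0.628. Ten numbers, 0 to 9, 36 degrees apart, growing clockwise seen from above; 0 lies towards the back of the cabinet (its +x). The dark stripe on one end of the bar grip and a white mark on the disc point at the number. Drag about 0.05 to 0.1 N m; it stays where it is left.
- right_dial (a joint): Turn of the right dial (cabinet's -y side), rad: number on its scale times 0.628. Ten numbers, 0 to 9, 36 degrees apart, growing clockwise seen from above; 0 lies towards the back of the cabinet (its +x). The dark stripe on one end of the bar grip and a white mark on the disc point at the number. Drag about 0.05 to 0.1 N m; it stays where it is left.
- left_grip (a point): Point on the left dial's axis, 122 mm above the bench, at mid-height of its bar grip: an upright bar 42 mm long, 12 thick, from 107 to 132 mm above the bench, across a flat black disc 50 mm wide (top at 107 mm). This frame turns with the dial: its x lies along the bar, towards the pointer end.
- right_grip (a point): The same point on the right dial.
- left_flag (a joint): Steel indicator pin, 8 mm across, on the cabinet's top 80 mm behind the left dial. Value in m: 0 = down (not caught, 2 mm proud, drawer blocked), 0.006 = risen: caught. It rises by itself when the slowly turned dial meets its hidden catch, within 0.3 rad either side of number 3 (1.885 rad); the dial then holds itself with 0.04 rad of play either way.
- right_flag (a joint): The same behind the right dial; its catch lies within 0.3 rad either side of number 7 (4.398 rad).
- left_strain (a joint): Elastic give of the left dial's inner catch, rad, 0 when unloaded: when a caught dial is turned on, the catch yields like a spring of 4 N m per rad. More than 0.06 rad either way (about 0.24 N m of torque on the catch) counts as forced and broken.
- right_strain (a joint): The same for the right dial.
- drawer (a joint): The cabinet's drawer, aluminium front 236 mm wide, 66 mm high. Value in m: 0 = shut, 0.06 = fully open (end stop); it slides along the cabinet's -x. Blocked (1.5 mm of slack) while either indicator pin is down; when free it takes 2 to 4 N and stays where it is left.
- drawer_grip (a point): Grip point of the drawer's handle, 72 mm above the bench: an upright dark post, 14 mm deep (cabinet x), 12 wide (cabinet y), from 46 to 90 mm above the bench, 32 mm in front of the drawer's face, carried by a 10 mm wide stem (50 to 62 mm above the bench). Pinch it from above across the cabinet's y. It moves with the drawer.
- check_weight: Bystander: loose brass weight, 28 mm across, 30 mm high, standing on the cabinet's top between and behind the dials. Origin at its underside, as for all bystanders.
- steel_tin: Bystander: steel tin with yellow lid, 104 mm across, 95 mm high.
- glass_jar: Bystander: amber jar, 52 mm across, 75 mm high.
- screwdriver: Bystander: screwdriver lying on the bench.
- lens_ring: Bystander: black ring lying flat, 54 mm across, 14 mm high.
- parts_cup: Bystander: small aluminium bowl, 64 mm across, 50 mm high.

How it is judged:
On the way, in this order (a step that is already met when the one before it is completed fails the run):
1. the left dial has caught: its indicator pin is up (value of joint left_flag above 0.004 m), for 0.2 s.
2. the right dial has caught as well: both indicator pins are up (value of joint each of left_flag, right_flag above 0.004 m), for 0.2 s.
3. the drawer is pulled open (value of joint drawer above 0.052 m), for 0.2 s.
At the end, for the whole second after the job is handed in: Both indicator pins are up (more than 4 mm risen), and the drawer stands open by more than 52 of its 60 mm, at rest (all of step 2 and value of joint drawer above 0.052 m and velocity of joint drawer between -0.01 and 0.01 m/s); the robot touches nothing.
It fails at once if the left dial is forced: its catch is strained by more than 0.06 rad (value of joint left_strain above 0.06 rad or value of joint left_strain below -0.06 rad).
It fails at once if the right dial is forced: its catch is strained by more than 0.06 rad (value of joint right_strain above 0.06 rad or value of joint right_strain below -0.06 rad).
It fails at once if a bystander is moved by more than 30 mm (distance of any of check_weight, steel_tin, glass_jar, screwdriver, lens_ring, parts_cup from where it was at the start of the episode above 0.03 m).
It also fails if it takes over 72 s, if anything falls off the work surface, if the arm or the gripper's body presses on something with over 40 N, if the wrist force passes 120 N, or if a joint passes its speed limit or range.

## Working session

There is one attempt and no reset: what is moved stays moved. The work goes in short steps, Python scripts to look and compute and a shell command to move; the robot and the scene stay as the last step left them, time stands still between calls to the robot, and variables do not carry over. Pictures are saved under pics/ and viewed, at most 10 in all, crops included, and the job is handed in when it is done.

```bash
mkdir -p pics; python3 - <<'E'
from bench import status,camera
import cv2,numpy as np
print(status.get_obs())
for n in ("top","side"):
    c=camera(n); cv2.imwrite(f"pics/{n}0.png",c["frame"]); np.savez(f"{n}0.npz",**c)
    print(n,c["fx"],c["cx"],c["cy"],c["extrinsics"].round(3).tolist())
E
```

```text
{'time_s': 0.0, 'q': array([-1.40931188e+00,  1.81546328e-01,  1.60799903e+00,  1.51710489e-05,
        1.35379598e+00, -2.06316118e-01]), 'dq': array([ 0.00101038,  0.00095129, -0.00107566,  0.00160402,  0.00051177,
        0.00220393]), 'joint_efforts': array([-3.24166449e-04, -4.44866288e+01, -3.51341057e+01, -2.12496498e-04,
        9.10090195e-03,  1.46116088e-05]), 'eef_pos': array([ 0.20667174, -0.5359887 ,  0.23038552]), 'eef_rot': array([-8.73952622e-04,  9.83137869e-01,  1.82863790e-01,  2.70017147e-05]), 'wrist_force': array([-0.4760688 , -0.68351665, -0.42139792]), 'torque': array([-0.02370624,  0.01866475, -0.06320153]), 'grasp_force': 0.0, 'opening': 0.9996063165185025}
top 408.9555725726949 284.02800434083684 209.41497131987254 [[0.017, -0.981, 0.192, 0.351], [-1.0, -0.018, -0.001, 0.002], [0.005, -0.192, -0.981, 1.231], [0.0, 0.0, 0.0, 1.0]]
side 518.1325649505023 289.4043899111075 206.2211279601807 [[-0.794, -0.413, 0.446, -0.024], [-0.608, 0.554, -0.569, 0.768], [-0.013, -0.723, -0.691, 1.0], [0.0, 0.0, 0.0, 1.0]]
```

View pics/top0.png

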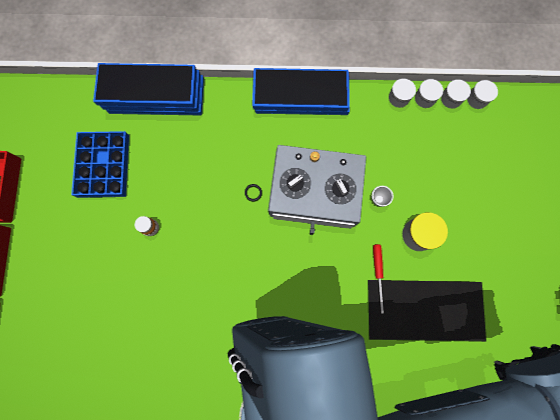

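View pics/side0.png

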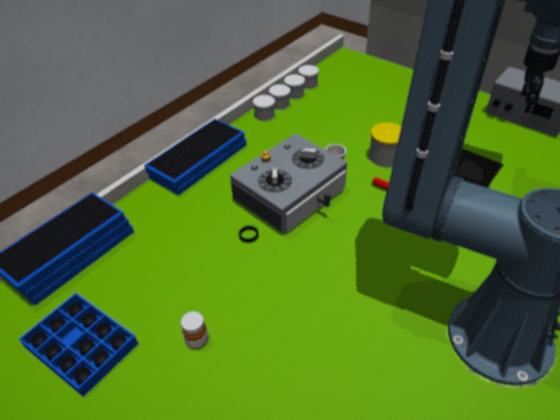

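The top view shows the cabinet at px (270–366, 146–228) with dials near (295,183) and (341,188), pins at (298,156) and (343,162), the weight at (315,156) and the handle at (312,230). In the side view nothing blocks the cabinet. Next I'll measure these points and enlarge the dials.

```bash
cat > h.py <<'E'
import numpy as np,cv2
def ray(c,u,v,z):
    E=c["extrinsics"];d=E[:3,:3]@np.array([(u-c["cx"])/c["fx"],(v-c["cy"])/c["fy"],1.]);o=E[:3,3]
    return o+d*(z-o[2])/d[2]
def proj(c,p):
    E=c["extrinsics"];q=E[:3,:3].T@(np.asarray(p)-E[:3,3]);return c["cx"]+c["fx"]*q[0]/q[2],c["cy"]+c["fy"]*q[1]/q[2]
def cloud(c):
    v,u=np.mgrid[:420,:560];d=c["depth"];P=np.stack([(u-c["cx"])/c["fx"]*d,(v-c["cy"])/c["fy"]*d,d],-1)
    return P@c["extrinsics"][:3,:3].T+c["extrinsics"][:3,3]
E
python3 - <<'E'
from h import *
c=dict(np.load("top0.npz"))
P=cloud(c);z=P[...,2];roi=np.zeros(z.shape,bool);roi[135:235,258:375]=1
print("top z",np.median(z[roi&(z>.08)&(z<.115)]))
m=(roi&(z>.09)&(z<.14)).astype(np.uint8)
m=cv2.morphologyEx(m,cv2.MORPH_OPEN,np.ones((5,5)))
cn=max(cv2.findContours(m,0,2)[0],key=cv2.contourArea)
W=np.array([ray(c,u,v,.1)[:2] for u,v in cn[:,0]],np.float32)
r=cv2.minAreaRect(W*1000);print("rect mm",r)
# bars: points with z .12-.14
b=(roi&(z>.12)&(z<.14)).astype(np.uint8);n,l,s,ce=cv2.connectedComponentsWithStats(b)
for i in range(1,n):
    if s[i,4]>8:
        vv,uu=np.where(l==i);Q=np.array([ray(c,u,v,.132)[:2] for u,v in zip(uu,vv)],np.float32)
        print(s[i,4],ce[i],cv2.minAreaRect(Q*1000))
f=c["frame"];big=[cv2.resize(f[v-24:v+24,u-24:u+24],(400,400),interpolation=cv2.INTER_CUBIC) for u,v in((295,183),(341,188))]
cv2.imwrite("pics/dials.png",np.hstack(big))
E
```

```text
top z 0.09890972887577876
rect mm ((651.3983764648438, -95.76152038574219), (258.6917724609375, 200.02012634277344), 83.73915100097656)
32 [315.09375 154.53125] ((725.4986572265625, -84.6314468383789), (17.075729370117188, 15.31676959991455), 25.923171997070312)
74 [295.52702703 180.5       ] ((648.66650390625, -30.822906494140625), (13.790884017944336, 42.28574752807617), 37.29754638671875)
77 [341.77922078 186.28571429] ((634.6915283203125, -158.6868133544922), (42.77792739868164, 13.849705696105957), 25.68267059326172)
```

View pics/dials.png

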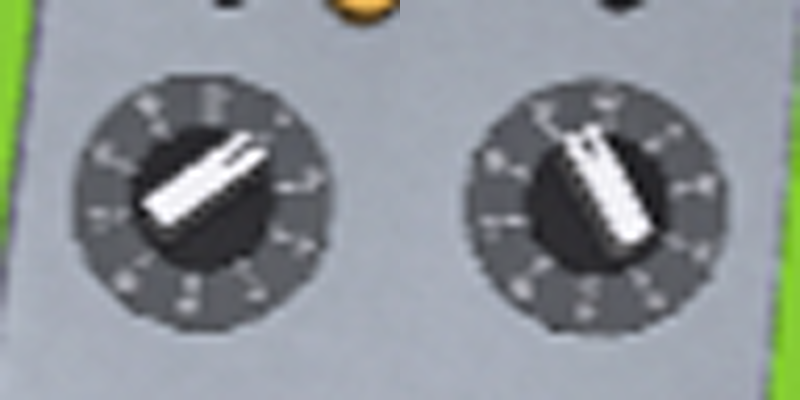

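Crop: the left pointer stands between 1 and 2 (≈1.3) and the right one just before 0 (≈9.1). The measured rectangle (258.7 x 200 mm) and dial spacing (128.6 mm) agree with the data. Cabinet yaw is -6.25°. Left dial is at (0.6486, -0.0305) and right dial at (0.6345, -0.159). Next I'll work out the approach to the left dial.

```bash
cat > go.py <<'E'
# usage: go.py x y z yangle_deg -> shift (cm) and turn (deg) in tool axes
import sys,numpy as np
from scipy.spatial.transform import Rotation as R
from bench import status
o=status.get_obs();x,y,z,a=map(float,sys.argv[1:])
q=o["eef_rot"];T=R.from_quat([q[1],q[2],q[3],q[0]])
t=np.radians(a);Y=np.array([np.cos(t),np.sin(t),0]);Z=np.array([0,0,-1.]);G=R.from_matrix(np.c_[np.cross(Y,Z),Y,Z])
print("t",o["time_s"],"pos",o["eef_pos"].round(4),"open",o["opening"],"tool y deg",np.degrees(np.arctan2(*T.as_matrix()[1::-1,1])).round(2),"q6",o["q"][5].round(2),"tz",o["torque"].round(3))
print("shift cm",(100*T.inv().apply(np.array([x,y,z])-o["eef_pos"])).round(2),"turn",np.degrees((T.inv()*G).as_rotvec()).round(2))
E
python3 go.py .6486 -.0305 .231 37.3
```

```text
t 0.1 pos [ 0.2067 -0.536   0.2305] open 1.0002197786238232 tool y deg -68.92 q6 -0.21 tz [-0.033  0.017  0.014]
shift cm [ 5.941e+01 -3.128e+01  2.000e-02] turn [-4.0000e-02 -1.0000e-01 -1.0622e+02]
```

```bash
python3 -m handwheel '[[[1,59.4,-31.3,0,0,0,-106.2],[1,59.4,-31.3,0,0,0,-106.2],[1,59.4,-31.3,0,0,0,-106.2],[1,59.4,-31.3,0,0,0,-106.2],[1,59.4,-31.3,0,0,0,-106.2],[1,59.4,-31.3,0,0,0,-106.2],[1,59.4,-31.3,0,0,0,-106.2],[1,59.4,-31.3,0,0,0,-106.2],[1,59.4,-31.3,0,0,0,-106.2],[1,59.4,-31.3,0,0,0,-106.2]]]'; python3 go.py .6486 -.0305 .231 37.3
```

```text
time_s: 1.35
eef_pos: [0.6189, -0.064, 0.2309]
eef_rot: [-0.0, 0.441, 0.897, -0.0]
wrist_force: [0.6, -1.8, 0.9]
opening: 1.002
grasp_force: 0.0
t 1.35 pos [ 0.6189 -0.064   0.2309] open 1.001935388763209 tool y deg 37.61 q6 -0.95 tz [ 0.004 -0.007  0.01 ]
shift cm [ 0.84  4.4  -0.01] turn [-0.02 -0.01  0.31]
```

```bash
python3 -m handwheel '[[[1,0.84,4.4,0,0,0,0.3],[1,0.84,4.4,6,0,0,0.3],[1,0.84,4.4,8,0,0,0.3],[1,0.84,4.4,8,0,0,0.3],[1,0.84,4.4,8,0,0,0.3]]]'; python3 go.py .6486 -.0305 .113 37.3
```

```text
time_s: 1.98
eef_pos: [0.6489, -0.0335, 0.1535]
eef_rot: [0.001, 0.447, 0.895, 0.0]
wrist_force: [0.1, -0.1, -0.1]
opening: 0.997
grasp_force: 0.0
t 1.975 pos [ 0.6489 -0.0335  0.1535] open 0.9972245478855152 tool y deg 36.91 q6 -0.88 tz [-0.012 -0.023  0.038]
shift cm [0.27 0.15 4.05] turn [ 0.11  0.13 -0.39]
```

```bash
python3 -m handwheel '[[[1,0.27,0.15,2,0,0,-0.4],[1,0.27,0.15,4,0,0,-0.4],[1,0.27,0.15,4,0,0,-0.4],[1,0.27,0.15,4,0,0,-0.4]]]'; python3 go.py .6486 -.0305 .113 37.3
python3 - <<'E'
from bench import camera
from h import *
c=camera("side");np.savez("side1.npz",**c)
Rz=lambda x,y:np.array([.6514+x*np.cos(-.109)-y*np.sin(-.109),-.0958+x*np.sin(-.109)+y*np.cos(-.109)])
for y in(65,-65):
    p=Rz(.07,y/1000);print(p,proj(c,[*p,.102]),proj(c,[*p,.108]))
cv2.imwrite("pics/side1.png",cv2.resize(c["frame"][90:240,190:390],(800,600),interpolation=cv2.INTER_CUBIC))
E
```

```text
time_s: 2.48
eef_pos: [0.6474, -0.0295, 0.1111]
eef_rot: [-0.0, 0.443, 0.896, -0.0]
wrist_force: [0.9, -0.5, -0.4]
opening: 1.003
grasp_force: 0.0
t 2.475 pos [ 0.6474 -0.0295  0.1111] open 1.0026709303332961 tool y deg 37.37 q6 -0.88 tz [-0.032  0.008 -0.021]
shift cm [-0.15  0.03 -0.19] turn [-0.01 -0.02  0.07]
[ 0.72805556 -0.03880065] (np.float64(254.3616327813786), np.float64(166.77149468502543)) (np.float64(254.2307174549365), np.float64(165.06253452774104))
[ 0.7139136  -0.16802915] (np.float64(287.3292053896228), np.float64(145.56328129653414)) (np.float64(287.296691851543), np.float64(143.8725458741571))
```

View pics/side1.png

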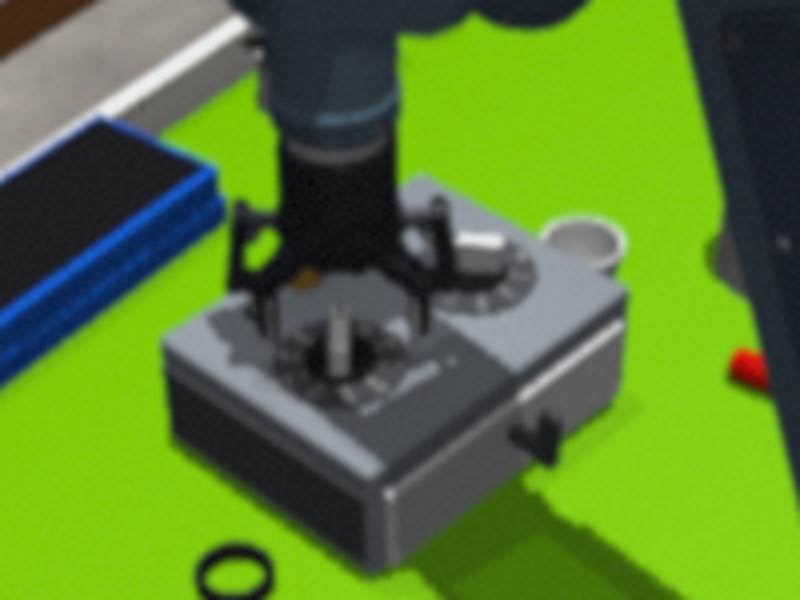

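The open fingers straddle the left bar (crop px (340,340)) with good clearance. The left pin, expected at crop (256,304), sits behind the left finger for now. I'll raise 1 mm and close.

```bash
python3 -m handwheel '[[[1,0,0,-0.15,0,0,0],[-1,0,0,-0.15,0,0,0],[-1,0,0,-0.15,0,0,0],[-1,0,0,-0.15,0,0,0],[-1,0,0,-0.15,0,0,0],[-1,0,0,-0.15,0,0,0],[-1,0,0,-0.15,0,0,0]]]'; python3 go.py .6486 -.0305 .113 37.3
python3 - <<'E'
from bench import camera
from h import *
c=camera("side");np.savez("side2.npz",**c)
a=c["frame"][90:240,190:390]
cv2.imwrite("pics/side2.png",cv2.resize(a[45:120,25:125],(800,600),interpolation=cv2.INTER_CUBIC))
E
```

```text
time_s: 3.4
eef_pos: [0.6499, -0.0275, 0.1133]
eef_rot: [0.002, 0.443, 0.896, 0.002]
wrist_force: [9.6, 7.2, -4.1]
opening: 0.128
grasp_force: 61.4
t 3.4 pos [ 0.6499 -0.0275  0.1133] open 0.1279567658665206 tool y deg 37.39 q6 -0.88 tz [ 1.022 -1.411 -0.086]
shift cm [-0.16 -0.28  0.03] turn [0.35 0.09 0.09]
```

View pics/side2.png

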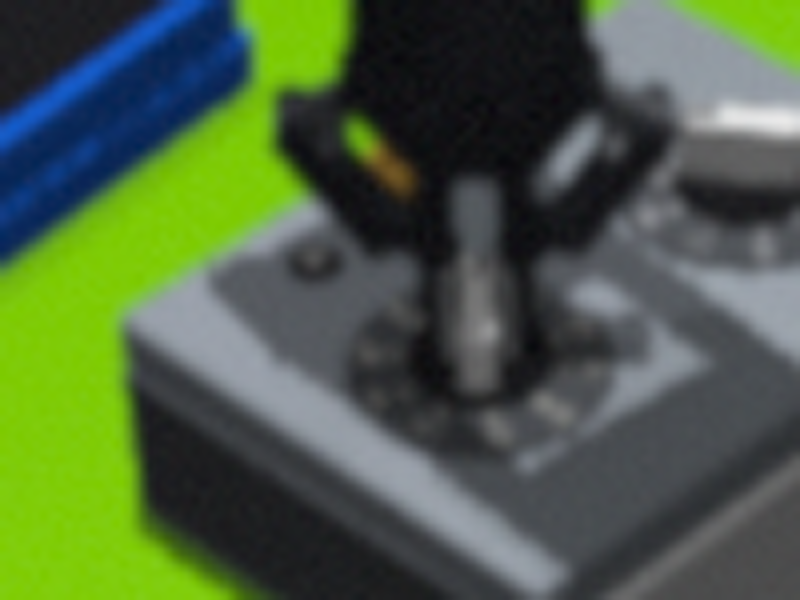

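The left pin is now clearly visible at crop (315,258), which is full px (254,167) and matches the projection. I'll relieve the 12 N side load, then turn 38° cw, which is still short of the zone.

```bash
python3 -m handwheel '[[[-1,0,0.1,0,0,0,0],[-1,0,0.15,0,0,0,0],[-1,0,0.15,0,0,0,0]]]'; python3 go.py .6486 -.0305 .113 37.3
python3 -m handwheel '[[[-1,0,0,0,0,0,2],[-1,0,0,0,0,0,4],[-1,0,0,0,0,0,6],[-1,0,0,0,0,0,8],[-1,0,0,0,0,0,10],[-1,0,0,0,0,0,10]]]';python3 go.py .6486 -.0305 .113 37.3
```

```text
time_s: 3.82
eef_pos: [0.65, -0.0275, 0.1133]
eef_rot: [0.001, 0.443, 0.896, 0.001]
wrist_force: [4.3, 4.4, 0.7]
opening: 0.121
grasp_force: 61.8
t 3.825 pos [ 0.65   -0.0275  0.1133] open 0.12065363208684222 tool y deg 37.39 q6 -0.88 tz [ 0.517 -0.583 -0.033]
shift cm [-0.15 -0.29  0.02] turn [0.18 0.05 0.09]
time_s: 4.58
eef_pos: [0.6502, -0.0273, 0.1132]
eef_rot: [0.001, 0.52, 0.854, 0.002]
wrist_force: [6.4, 5.2, -1.2]
opening: 0.12
grasp_force: 61.7
t 4.575 pos [ 0.6502 -0.0273  0.1132] open 0.12012142072072698 tool y deg 27.37 q6 -0.7 tz [ 0.647 -0.726  0.015]
shift cm [-0.21 -0.29  0.02] turn [ 0.22  0.04 -9.93]
```

```bash
python3 -m handwheel '[[[-1,0,0.1,0,0,0,4],[-1,0,0.1,0,0,0,8],[-1,0,0.1,0,0,0,12],[-1,0,0.1,0,0,0,16],[-1,0,0.1,0,0,0,20],[-1,0,0.1,0,0,0,24],[-1,0,0.1,0,0,0,28],[-1,0,0.1,0,0,0,28]]]';python3 go.py .6486 -.0305 .113 37.3
python3 - <<'E'
from bench import camera
from h import *
c0=dict(np.load("side2.npz"));c=camera("side");np.savez("side3.npz",**c)
np.set_printoptions(linewidth=150)
for k in(c0,c):
    g=cv2.cvtColor(k["frame"],6)
    print(g[160:173,249:261]);print((cloud(k)[160:173,249:261,2]*1000).round().astype(int))
E
```

```text
time_s: 5.58
eef_pos: [0.651, -0.027, 0.1133]
eef_rot: [0.001, 0.711, 0.703, 0.002]
wrist_force: [5.7, 4.2, -1.5]
opening: 0.121
grasp_force: 61.8
t 5.575 pos [ 0.651  -0.027   0.1133] open 0.12134049245764106 tool y deg -0.66 q6 -0.21 tz [ 0.659 -0.677  0.027]
shift cm [-0.35 -0.23  0.02] turn [ 2.100e-01 -1.000e-02 -3.796e+01]
[[158 161 160 156 143 117  80  44  17  19  17  18]
 [157 158 159 159 155 138 108  67  33  21  18  18]
 [157 156 157 155 152 138 115  82  49  27  22  16]
 [158 155 150 140 129 115 102  84  65  45  26  14]
 [152 141 130 114 101  92  89  83  76  63  41  25]
 [135 116 101  86  81  79  78  75  80  75  62  39]
 [112  92  77  70  76  78  70  60  66  80  75  56]
 [ 94  81  59  58  73  78  61  46  58  77  84  73]
 [ 89  80  58  46  56  60  48  43  57  78  87  85]
 [ 89  83  68  54  49  49  52  59  72  85  88  88]
 [ 90  87  82  76  69  70  72  77  85  88  89  90]
 [ 90  90  87  86  85  85  86  87  87  89  90  88]
 [ 89  88  89  88  89  88  88  88  89  89  88  90]]
[[ -1   3  -2  -2  99  95 182 181 178 182 181 179]
 [ -2  -3  96  99  96 102 176 178 179 177 178 180]
 [ 
[... 1342 characters left out ...]
   96]
 [   1   97  100  100  101   98   93   97  100   98   96   97]
 [  94  100  100   99   96  102   99  101   99   99 1000  102]
 [ 101  101   99  103  102   98  100   99   98   99   97   99]
 [  99   95  100   96   95   98   96   99   97   97   94   97]
 [  96   99   97   99  101  101  101  105   96   95   99  100]
 [  99  100  100  100  100  101  100   99  102  102  100  100]
 [ 100   99   98  102  100  105  101  100   99   97  100  100]
 [ 101   99   97   97  101   99   96  102  101  102  100   96]
 [ 100   98  100   99   99  100  100   99   99   97   99   98]
 [  97   98   97   97   99   96   96   96   98   99   99   98]
 [ 100  100   98   99   99  100   97   99  101   98   95   97]]
```

Turned 38°, so the dial stands at ≈84.5° cw. Next is a pin check (depth and grey level at the pin in the side view), run between small typed steps that stop when it fires.

```bash
cat > chk.py <<'E'
# chk.py ref.npz u v : exit 1 when the pin at (u,v) looks risen
import sys
from bench import camera,status
from h import *
r=dict(np.load(sys.argv[1]));u,v=map(int,sys.argv[2:4])
c=camera("side");o=status.get_obs()
z=cloud(c)[v-3:v+1,u-2:u+2,2]*1000;z0=cloud(r)[v-3:v+1,u-2:u+2,2]*1000
g,g0=[cv2.cvtColor(k["frame"],6)[v-4:v+4,u-3:u+3].astype(float) for k in(c,r)]
h=np.median(z)-np.median(z0);d=np.abs(g-g0).mean()
q=o["eef_rot"];a=-np.degrees(2*np.arctan2(q[2],q[1]))+90
print(f"t {o['time_s']:.2f} dz {h:.1f} dg {d:.1f} tz {o['torque'][2]:.3f} F {o['wrist_force'].round(1)} tooly {-a:.2f}",flush=True)
sys.exit(int(h>2.5 or d>9))
E
H="python3 -m handwheel"; K="python3 chk.py side3.npz 254 167"
run(){ $H "$1" >/dev/null && $K; }
run '[[[-1,0,0,0,0,0,0.8],[-1,0,0,0,0,0,1.5],[-1,0,0,0,0,0,1.5]]]' && run '[[[-1,0,0,0,0,0,0.8],[-1,0,0,0,0,0,1.5],[-1,0,0,0,0,0,1.5]]]' && run '[[[-1,0,0,0,0,0,0.8],[-1,0,0,0,0,0,1.5],[-1,0,0,0,0,0,1.5]]]'
```

```text
t 6.05 dz -0.1 dg 1.1 tz -0.017 F [ 6.1  3.8 -0.5] tooly -2.11
t 6.47 dz 0.4 dg 1.5 tz 0.021 F [ 6.   3.5 -2. ] tooly -3.61
t 6.90 dz 1.1 dg 1.0 tz 0.036 F [ 5.3  4.4 -1.6] tooly -5.12
```

The detector is quiet and steady. I'll continue with each row typed directly.

```bash
k(){ python3 chk.py side3.npz 254 167; }
python3 -m handwheel '[[[-1,0,0,0,0,0,0.8],[-1,0,0,0,0,0,1.5],[-1,0,0,0,0,0,1.5]]]' >/dev/null && k &&
python3 -m handwheel '[[[-1,0,0,0,0,0,0.8],[-1,0,0,0,0,0,1.5],[-1,0,0,0,0,0,1.5]]]' >/dev/null && k &&
python3 -m handwheel '[[[-1,0,0,0,0,0,0.8],[-1,0,0,0,0,0,1.5],[-1,0,0,0,0,0,1.5]]]' >/dev/null && k &&
python3 -m handwheel '[[[-1,0,0,0,0,0,0.8],[-1,0,0,0,0,0,1.5],[-1,0,0,0,0,0,1.5]]]' >/dev/null && k &&
python3 -m handwheel '[[[-1,0,0,0,0,0,0.8],[-1,0,0,0,0,0,1.5],[-1,0,0,0,0,0,1.5]]]' >/dev/null && k &&
python3 -m handwheel '[[[-1,0,0,0,0,0,0.8],[-1,0,0,0,0,0,1.5],[-1,0,0,0,0,0,1.5]]]' >/dev/null && k
```

```text
t 7.33 dz -0.5 dg 1.4 tz 0.042 F [ 6.3  3.9 -1.1] tooly -6.61
t 7.75 dz 0.2 dg 1.1 tz 0.003 F [ 6.5  4.3 -1. ] tooly -8.11
t 8.18 dz -1.3 dg 1.2 tz -0.006 F [ 6.9  4.2 -2.1] tooly -9.62
t 8.60 dz -0.8 dg 1.2 tz 0.066 F [ 6.9  3.2 -2.1] tooly -11.12
t 9.03 dz 0.4 dg 1.1 tz 0.071 F [ 6.5  4.3 -2. ] tooly -12.62
t 9.45 dz 0.3 dg 1.3 tz -0.042 F [ 7.8  4.  -2.8] tooly -14.12
```

```bash
k(){ python3 chk.py side3.npz 254 167; }
python3 -m handwheel '[[[-1,0,0,0,0,0,0.8],[-1,0,0,0,0,0,1.5],[-1,0,0,0,0,0,1.5]]]' >/dev/null && k &&
python3 -m handwheel '[[[-1,0,0,0,0,0,0.8],[-1,0,0,0,0,0,1.5],[-1,0,0,0,0,0,1.5]]]' >/dev/null && k &&
python3 -m handwheel '[[[-1,0,0,0,0,0,0.8],[-1,0,0,0,0,0,1.5],[-1,0,0,0,0,0,1.5]]]' >/dev/null && k &&
python3 -m handwheel '[[[-1,0,0,0,0,0,0.8],[-1,0,0,0,0,0,1.5],[-1,0,0,0,0,0,1.5]]]' >/dev/null && k &&
python3 -m handwheel '[[[-1,0,0,0,0,0,0.8],[-1,0,0,0,0,0,1.5],[-1,0,0,0,0,0,1.5]]]' >/dev/null && k &&
python3 -m handwheel '[[[-1,0,0,0,0,0,0.8],[-1,0,0,0,0,0,1.5],[-1,0,0,0,0,0,1.5]]]' >/dev/null && k &&
python3 -m handwheel '[[[-1,0,0,0,0,0,0.8],[-1,0,0,0,0,0,1.5],[-1,0,0,0,0,0,1.5]]]' >/dev/null && k &&
python3 -m handwheel '[[[-1,0,0,0,0,0,0.8],[-1,0,0,0,0,0,1.5],[-1,0,0,0,0,0,1.5]]]' >/dev/null && k
```

```text
t 9.88 dz 0.2 dg 1.2 tz 0.043 F [ 7.2  3.1 -2.8] tooly -15.62
t 10.30 dz 0.6 dg 1.0 tz -0.020 F [ 8.4  3.6 -2.5] tooly -17.12
t 10.72 dz -0.2 dg 1.1 tz 0.074 F [ 7.8  4.  -2.1] tooly -18.62
t 11.15 dz 2.3 dg 5.3 tz 0.001 F [ 8.   4.  -2.5] tooly -20.12
t 11.57 dz 1.4 dg 5.4 tz -0.072 F [ 8.2  3.7 -2.8] tooly -21.62
t 12.00 dz 1.8 dg 5.2 tz -0.040 F [ 8.2  3.6 -3. ] tooly -23.13
t 12.43 dz 0.9 dg 5.1 tz 0.015 F [ 8.5  4.1 -3.7] tooly -24.63
t 12.85 dz 2.2 dg 5.2 tz 0.077 F [ 9.3  4.  -3.2] tooly -26.11
```

The grey signal jumped at t=11.15, which was probably the pin, and my threshold was too high. I'll back off 4° at once to unload the catch, then look.

```bash
python3 -m handwheel '[[[-1,0,0,0,0,0,-2],[-1,0,0,0,0,0,-4],[-1,0,0,0,0,0,-4]]]'; python3 chk.py side3.npz 254 167
python3 - <<'E'
from bench import camera
from h import *
c0=dict(np.load("side3.npz"));c=camera("side");np.savez("side4.npz",**c)
cv2.imwrite("pics/cmp.png",np.hstack([cv2.resize(k["frame"][145:185,235:275],(400,400),interpolation=cv2.INTER_CUBIC) for k in(c0,c)]))
E
```

```text
time_s: 13.22
eef_pos: [0.6516, -0.0271, 0.1133]
eef_rot: [0.001, 0.829, 0.559, 0.002]
wrist_force: [8.6, 4.5, -3.5]
opening: 0.123
grasp_force: 61.5
t 13.28 dz 3.6 dg 5.3 tz 0.075 F [ 9.5  3.4 -2.3] tooly -22.11
```

View pics/cmp.png

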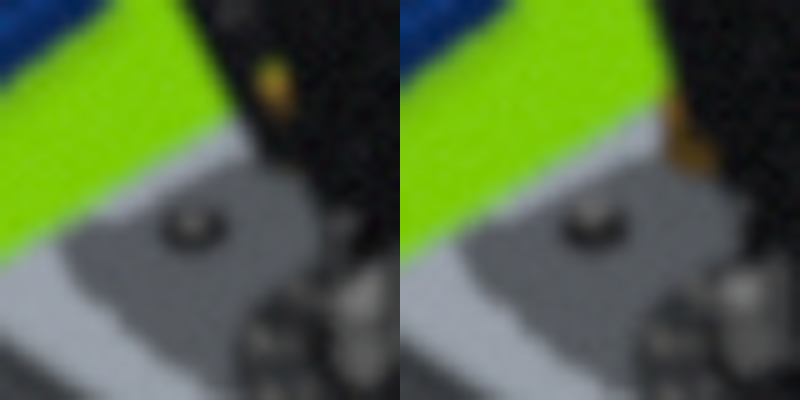

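The pin has risen: its bright top moved up from (190,222) to (595,212) in the right half of the crop. The catch lay at tool angle about -19 to -20°. I'll ease back 2° into the middle of the play, let go, and rise.

```bash
python3 -m handwheel '[[[-1,0,0,0,0,0,-1],[-1,0,0,0,0,0,-2],[-1,0,0,0,0,0,-2],[1,0,0,0,0,0,-2],[1,0,0,0,0,0,-2],[1,0,0,0,0,0,-2],[1,0,0,0,0,0,-2],[1,0,0,-4,0,0,-2],[1,0,0,-7,0,0,-2],[1,0,0,-7,0,0,-2]]]'; python3 chk.py side4.npz 254 165; python3 go.py .637 -.156 .183 -64.3
```

```text
time_s: 14.58
eef_pos: [0.6515, -0.0286, 0.1863]
eef_rot: [0.002, 0.82, 0.573, 0.002]
wrist_force: [0.2, 0.3, 0.2]
opening: 1.002
grasp_force: 0.0
t 14.62 dz -0.7 dg 17.8 tz -0.047 F [ 0.2 -0.3 -0.2] tooly -20.13
t 14.625 pos [ 0.6503 -0.0283  0.1841] open 0.999887298843598 tool y deg -20.13 q6 0.13 tz [ 0.059 -0.039 -0.047]
shift cm [-12.45   3.15   0.11] turn [ 0.14 -0.08 44.17]
```

```bash
python3 -m handwheel '[[[1,-12.4,3.1,0,0,0,44.2],[1,-12.4,3.1,0,0,0,44.2],[1,-12.4,3.1,0,0,0,44.2],[1,-12.4,3.1,0,0,0,44.2],[1,-12.4,3.1,0,0,0,44.2],[1,-12.4,3.1,4,0,0,44.2],[1,-12.4,3.1,4,0,0,44.2],[1,-12.4,3.1,4,0,0,44.2]]]'; python3 go.py .637 -.156 .113 -64.3
python3 - <<'E'
from bench import camera
from h import *
c=camera("side");np.savez("side5.npz",**c)
P=cloud(c)
np.set_printoptions(linewidth=150)
print((cv2.cvtColor(c["frame"],6)[160:172,249:261]))
a=cv2.resize(c["frame"][120:195,215:315],(800,600),interpolation=cv2.INTER_CUBIC)
cv2.imwrite("pics/side5.png",a)
E
```

```text
time_s: 15.62
eef_pos: [0.6361, -0.155, 0.1432]
eef_rot: [-0.0, 0.975, 0.223, -0.0]
wrist_force: [-0.2, 0.3, 0.5]
opening: 0.998
grasp_force: 0.0
t 15.625 pos [ 0.6361 -0.155   0.1432] open 0.9977658297158061 tool y deg -64.22 q6 0.7 tz [ 0.037 -0.034 -0.004]
shift cm [0.04 0.13 3.02] turn [-0.01  0.01  0.08]
[[151 151 152 151 150 150 150 150 147 147 146 131]
 [150 151 150 150 150 150 150 148 149 149 148 139]
 [148 150 149 151 152 150 150 149 149 149 148 145]
 [150 151 149 150 152 153 151 150 150 151 149 148]
 [152 150 149 152 159 161 155 150 146 150 149 149]
 [151 146 144 147 161 166 150 136 137 145 150 148]
 [151 142 125 120 140 144 120 102 115 141 149 149]
 [150 136  99  80  92  95  78  68  99 136 148 148]
 [149 134  96  63  56  57  56  67 101 136 148 149]
 [149 139 116  90  76  76  84 101 122 142 149 149]
 [151 146 139 125 118 113 122 134 142 147 148 149]
 [151 150 150 144 143 142 143 148 150 149 149 148]]
```

View pics/side5.png

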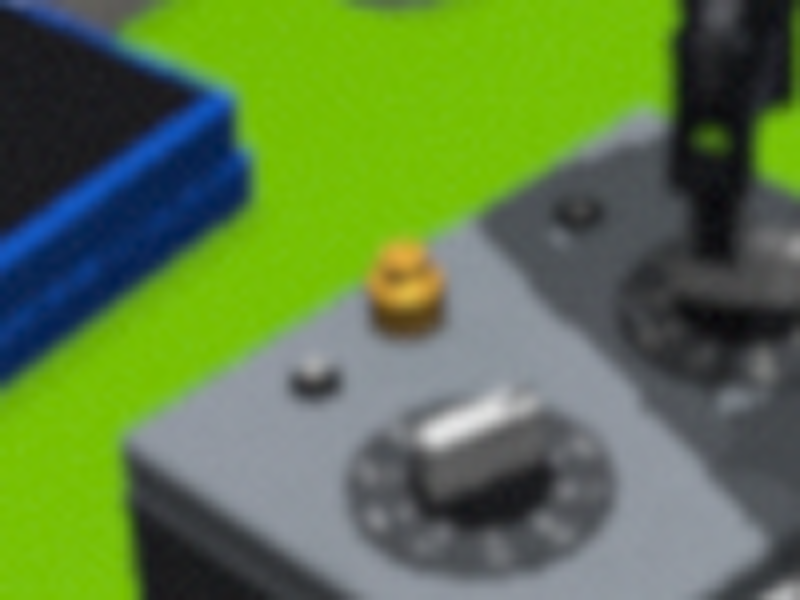

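The left pin stands up with a bright top at crop (315,368). The right pin, still down, is visible at crop (578,208), full (287,146). Now I'll descend on the right bar and close.

```bash
python3 -m handwheel '[[[1,0,0.1,2,0,0,0],[1,0,0.1,3,0,0,0],[1,0,0.1,3,0,0,0],[-1,0,0.1,3,0,0,0],[-1,0,0.1,3,0,0,0],[-1,0,0.1,3,0,0,0],[-1,0,0.1,3,0,0,0],[-1,0,0.1,3,0,0,0],[-1,0,0.1,3,0,0,0]]]'; python3 go.py .637 -.156 .113 -64.3
```

```text
time_s: 16.8
eef_pos: [0.6371, -0.1577, 0.1135]
eef_rot: [0.001, 0.975, 0.222, 0.001]
wrist_force: [2.6, -4.0, 0.1]
opening: 0.123
grasp_force: 61.8
t 16.8 pos [ 0.6371 -0.1577  0.1135] open 0.12300478336696939 tool y deg -64.35 q6 0.7 tz [-0.593 -0.131  0.103]
shift cm [ 0.06 -0.16  0.05] turn [ 0.17 -0.04 -0.04]
```

```bash
python3 -m handwheel '[[[-1,0,0.05,0,0,0,-4],[-1,0,0.05,0,0,0,-8],[-1,0,0.05,0,0,0,-12],[-1,0,0.05,0,0,0,-16],[-1,0,0.05,0,0,0,-20],[-1,0,0.05,0,0,0,-24],[-1,0,0.05,0,0,0,-28],[-1,0,0.05,0,0,0,-32],[-1,0,0.05,0,0,0,-36],[-1,0,0.05,0,0,0,-40]]]' >/dev/null; python3 -m handwheel '[[[-1,0,0,0,0,0,-4],[-1,0,0,0,0,0,-8],[-1,0,0,0,0,0,-10],[-1,0,0,0,0,0,-10]]]'; python3 go.py .637 -.156 .113 -64.3
python3 - <<'E'
from bench import camera
from h import *
c=camera("side");np.savez("side6.npz",**c)
np.set_printoptions(linewidth=150)
print((cv2.cvtColor(c["frame"],6)[139:152,281:294]))
E
python3 chk.py side6.npz 287 146;python3 chk.py side6.npz 254 167
```

```text
time_s: 18.55
eef_pos: [0.637, -0.1576, 0.1134]
eef_rot: [0.001, 0.79, 0.613, -0.0]
wrist_force: [0.4, -5.2, 3.0]
opening: 0.125
grasp_force: 62.2
t 18.55 pos [ 0.637  -0.1576  0.1134] open 0.1248394455374529 tool y deg -14.37 q6 -0.17 tz [-0.822  0.217 -0.026]
shift cm [ 0.16 -0.04  0.04] turn [1.100e-01 4.000e-02 4.993e+01]
[[149 151 152 152 149 148 143 136 130 125 119 106  98]
 [154 151 150 143 142 136 130 118 104  99  93  87  82]
 [148 143 136 127 124 117 104  93  87  83  82  81  81]
 [135 122 109  99  99  94  87  84  82  81  82  81  81]
 [113  99  89  85  78  81  81  80  82  81  80  81  82]
 [110  94  83  77  71  71  74  71  73  78  81  83  83]
 [109 104  86  67  59  64  69  64  60  70  79  82  84]
 [100 102  84  60  47  59  66  57  48  62  78  82  84]
 [ 87  90  77  55  45  45  53  46  50  64  78  84  82]
 [ 83  83  77  70  56  53  53  59  65  75  82  82  84]
 [ 82  83  83  80  75  72  70  74  78  81  84  86  83]
 [ 82  82  83  82  82  83  81  80  83  82  84  81  81]
 [ 83  83  83  82  82  83  84  87  86  83  84  83  84]]
t 18.65 dz 0.0 dg 1.3 tz 0.041 F [-0.2 -5.2  2.4] tooly -14.39
t 18.70 dz -1.5 dg 0.9 tz -0.019 F [-0.1 -5.1  1.7] tooly -14.39
```

```bash
sed -i 's/d>9/d>2.8/' chk.py; k(){ python3 chk.py side6.npz 287 146; }
python3 -m handwheel '[[[-1,0,0,0,0,0,-0.8],[-1,0,0,0,0,0,-1.5],[-1,0,0,0,0,0,-1.5]]]' >/dev/null && k &&
python3 -m handwheel '[[[-1,0,0,0,0,0,-0.8],[-1,0,0,0,0,0,-1.5],[-1,0,0,0,0,0,-1.5]]]' >/dev/null && k &&
python3 -m handwheel '[[[-1,0,0,0,0,0,-0.8],[-1,0,0,0,0,0,-1.5],[-1,0,0,0,0,0,-1.5]]]' >/dev/null && k &&
python3 -m handwheel '[[[-1,0,0,0,0,0,-0.8],[-1,0,0,0,0,0,-1.5],[-1,0,0,0,0,0,-1.5]]]' >/dev/null && k &&
python3 -m handwheel '[[[-1,0,0,0,0,0,-0.8],[-1,0,0,0,0,0,-1.5],[-1,0,0,0,0,0,-1.5]]]' >/dev/null && k &&
python3 -m handwheel '[[[-1,0,0,0,0,0,-0.8],[-1,0,0,0,0,0,-1.5],[-1,0,0,0,0,0,-1.5]]]' >/dev/null && k &&
python3 -m handwheel '[[[-1,0,0,0,0,0,-0.8],[-1,0,0,0,0,0,-1.5],[-1,0,0,0,0,0,-1.5]]]' >/dev/null && k &&
python3 -m handwheel '[[[-1,0,0,0,0,0,-0.8],[-1,0,0,0,0,0,-1.5],[-1,0,0,0,0,0,-1.5]]]' >/dev/null && k
```

```text
t 19.12 dz 1.7 dg 1.5 tz 0.005 F [-0.1 -6.3  2.5] tooly -12.90
t 19.55 dz 0.8 dg 1.4 tz -0.020 F [-0.2 -5.2  2. ] tooly -11.40
t 19.98 dz 2.6 dg 1.8 tz 0.014 F [ 0.2 -5.5  2.7] tooly -9.90
```

That was a depth-noise false alarm, with the grey level only drifting slowly as the shadow moves. I'll compare against the previous frame instead, using grey only.

```bash
sed -i 's/^sys.exit.*/if d<=2.6: np.savez(sys.argv[1],**c)\nsys.exit(int(d>2.6))/' chk.py; k(){ python3 chk.py side6.npz 287 146; }
k &&
python3 -m handwheel '[[[-1,0,0,0,0,0,-0.8],[-1,0,0,0,0,0,-1.5],[-1,0,0,0,0,0,-1.5]]]' >/dev/null && k &&
python3 -m handwheel '[[[-1,0,0,0,0,0,-0.8],[-1,0,0,0,0,0,-1.5],[-1,0,0,0,0,0,-1.5]]]' >/dev/null && k &&
python3 -m handwheel '[[[-1,0,0,0,0,0,-0.8],[-1,0,0,0,0,0,-1.5],[-1,0,0,0,0,0,-1.5]]]' >/dev/null && k &&
python3 -m handwheel '[[[-1,0,0,0,0,0,-0.8],[-1,0,0,0,0,0,-1.5],[-1,0,0,0,0,0,-1.5]]]' >/dev/null && k &&
python3 -m handwheel '[[[-1,0,0,0,0,0,-0.8],[-1,0,0,0,0,0,-1.5],[-1,0,0,0,0,0,-1.5]]]' >/dev/null && k &&
python3 -m handwheel '[[[-1,0,0,0,0,0,-0.8],[-1,0,0,0,0,0,-1.5],[-1,0,0,0,0,0,-1.5]]]' >/dev/null && k &&
python3 -m handwheel '[[[-1,0,0,0,0,0,-0.8],[-1,0,0,0,0,0,-1.5],[-1,0,0,0,0,0,-1.5]]]' >/dev/null && k &&
python3 -m handwheel '[[[-1,0,0,0,0,0,-0.8],[-1,0,0,0,0,0,-1.5],[-1,0,0,0,0,0,-1.5]]]' >/dev/null && k
```

```text
t 20.02 dz 1.5 dg 2.0 tz 0.015 F [-0.5 -4.6  2.4] tooly -9.90
t 20.45 dz 0.2 dg 1.1 tz 0.016 F [-0.1 -6.6  2.3] tooly -8.40
t 20.88 dz -1.5 dg 1.1 tz -0.005 F [-0.5 -6.3  3.4] tooly -6.89
t 21.30 dz -0.3 dg 1.2 tz 0.059 F [ 0.6 -6.4  2.5] tooly -5.40
t 21.73 dz 0.7 dg 1.4 tz -0.003 F [-0.3 -5.5  2.4] tooly -3.90
t 22.15 dz 4.0 dg 4.4 tz 0.079 F [-0.3 -6.4  3. ] tooly -2.40
```

Grey and height both jumped (dz 4.0, dg 4.4) at dial ≈266°, inside the zone. I'll stop, confirm with numbers, and not turn any further.

```bash
python3 -m handwheel '[[[-1,0,0,0,0,0,0],[-1,0,0,0,0,0,0]]]' >/dev/null; python3 chk.py side6.npz 287 146
python3 - <<'E'
from bench import camera
from h import *
c=camera("side")
np.set_printoptions(linewidth=150)
r=dict(np.load("side6.npz"))
print((cv2.cvtColor(r["frame"],6)[139:150,283:292]))
print((cv2.cvtColor(c["frame"],6)[139:150,283:292]))
E
```

```text
t 22.45 dz 2.7 dg 4.5 tz 0.036 F [ 0.5 -5.8  3.2] tooly -2.39
[[153 151 151 147 143 137 128 126 119]
 [150 143 143 137 130 120 106 100  94]
 [137 128 126 118 105  94  86  84  84]
 [109  99 100  94  88  85  80  82  81]
 [ 87  83  82  80  80  81  80  83  84]
 [ 83  76  73  74  74  71  73  78  81]
 [ 86  67  63  68  72  64  57  71  79]
 [ 85  57  52  67  71  57  49  60  75]
 [ 78  56  46  51  50  44  50  65  77]
 [ 79  68  58  51  51  57  63  75  81]
 [ 83  80  75  70  70  77  78  82  84]]
[[153 151 151 147 143 136 129 124 118]
 [150 145 143 139 127 118 106  99  93]
 [135 128 125 118 104  95  86  82  83]
 [111 101  99  94  89  83  81  82  82]
 [ 87  82  84  87  88  85  82  82  81]
 [ 84  78  77  87  91  83  77  79  83]
 [ 79  69  61  76  78  69  62  68  80]
 [ 74  55  43  52  55  48  46  61  76]
 [ 74  57  39  38  40  40  48  67  77]
 [ 76  67  58  51  51  54  66  74  84]
 [ 83  81  74  69  71  75  79  80  84]]
```

The right pin's bright spot moved up 2 rows, so it is up. I'll let go and rise. In the same turn I'll measure the handle from the first pictures.

```bash
python3 -m handwheel '[[[1,0,0,0,0,0,0],[1,0,0,0,0,0,0],[1,0,0,0,0,0,0],[1,0,0,0,0,0,0],[1,0,0,-5,0,0,0],[1,0,0,-10,0,0,0],[1,0,0,-12,0,0,0],[1,0,0,-12,0,0,0]]]'
python3 - <<'E'
from h import *
yaw=np.radians(-6.25);C=np.array([.6514,-.0958]);ex=np.array([np.cos(yaw),np.sin(yaw)]);ey=np.array([-ex[1],ex[0]])
for n,(u0,u1,v0,v1) in dict(top=(302,322,216,242),side=(312,336,188,218)).items():
    c=dict(np.load(n+"0.npz"));P=cloud(c);z=P[...,2]
    m=np.zeros(z.shape,bool);m[v0:v1,u0:u1]=1
    g=cv2.cvtColor(c["frame"],6)
    L=np.stack([(P[...,:2]-C)@ex,(P[...,:2]-C)@ey],-1)
    k=m&(z>.04)&(z<.1)&(L[...,0]<-.112)&(g<90)
    t=k&(z>.08)
    print(n,k.sum(),"local x/y range",L[k].min(0),L[k].max(0),"top pts",t.sum(),L[t].mean(0) if t.any() else 0, P[t].mean(0) if t.any() else 0, z[k].max())
    if n=="top":
        vv,uu=np.where(t);W=np.array([ray(c,u,v,.09)[:2] for u,v in zip(uu,vv)]);print(W.mean(0),(W-C)@np.c_[ex,ey])
E
python3 go.py .53 -.08 .2 83.75
```

```text
time_s: 23.5
eef_pos: [0.6374, -0.1568, 0.2343]
eef_rot: [0.001, 0.721, 0.693, 0.001]
wrist_force: [-0.2, 0.6, 0.2]
opening: 0.998
grasp_force: 0.0
top 17 local x/y range [-0.14330524 -0.00433258] [-0.11446137  0.00581396] top pts 7 [-0.13470374 -0.00076176] [ 0.51741396 -0.08189246  0.08695163] 0.09183685225277971
[ 0.51698434 -0.08167048] [[-0.1305253   0.00479772]
 [-0.13016876  0.00200201]
 [-0.12981221 -0.00079376]
 [-0.13228222 -0.00390781]
 [-0.13510612 -0.00422571]
 [-0.14427289  0.00040081]
 [-0.14391734 -0.00238838]]
side 118 local x/y range [-0.14808558 -0.00369161] [-0.11265685  0.01131098] top pts 34 [-0.13925993  0.00346418] [ 0.51334491 -0.07719562  0.085843  ] 0.0909996424064059
t 23.5 pos [ 0.6374 -0.1568  0.2343] open 0.9984225098300331 tool y deg -2.32 q6 -0.38 tz [-0.006  0.049  0.053]
shift cm [  7.24 -11.05   3.39] turn [  0.09   0.18 -86.07]
```

The handle post measures local (-0.138, 0.001), with its top at 91 mm against the given 90. With the ~2.5 mm offset found on the dials, the world target is (0.516, -0.078).

```bash
python3 go.py .516 -.0778 .234 83.75; python3 -m handwheel '[[[1,7.9,-12.4,0,0,0,-86],[1,7.9,-12.4,0,0,0,-86],[1,7.9,-12.4,0,0,0,-86],[1,7.9,-12.4,0,0,0,-86],[1,7.9,-12.4,0,0,0,-86],[1,7.9,-12.4,0,0,0,-86],[1,7.9,-12.4,0,0,0,-86],[1,7.9,-12.4,0,0,0,-86],[1,7.9,-12.4,0,0,0,-86],[1,7.9,-12.4,0,0,0,-86]]]'; python3 go.py .516 -.0778 .12 83.75
```

```text
t 23.5 pos [ 0.6374 -0.1568  0.2343] open 0.9984225098300331 tool y deg -2.32 q6 -0.38 tz [-0.006  0.049  0.053]
shift cm [ 7.400e+00 -1.245e+01 -1.000e-02] turn [  0.09   0.18 -86.07]
time_s: 24.75
eef_pos: [0.5153, -0.0723, 0.2314]
eef_rot: [-0.001, 0.057, 0.998, 0.0]
wrist_force: [-0.5, -0.1, 0.2]
opening: 1.0
grasp_force: 0.0
t 24.75 pos [ 0.5153 -0.0723  0.2314] open 0.9998564524415756 tool y deg 83.46 q6 -1.82 tz [ 0.022 -0.029  0.019]
shift cm [-0.16 -0.54 11.14] turn [ 0.04 -0.13 -0.29]
```

```bash
python3 -m handwheel '[[[1,0,-0.55,6,0,0,-0.2],[1,0,-0.55,11,0,0,-0.2],[1,0,-0.55,11,0,0,-0.2],[1,0,-0.55,11,0,0,-0.2]]]'; python3 go.py .516 -.0778 .058 83.75
python3 - <<'E'
from bench import camera
from h import *
c=camera("side");np.savez("side7.npz",**c)
cv2.imwrite("pics/side7.png",cv2.resize(c["frame"][110:260,220:420],(800,600),interpolation=cv2.INTER_CUBIC))
E
```

```text
time_s: 25.25
eef_pos: [0.5163, -0.0784, 0.1243]
eef_rot: [0.001, 0.054, 0.999, -0.0]
wrist_force: [0.4, -0.5, 0.2]
opening: 1.004
grasp_force: 0.0
t 25.25 pos [ 0.5163 -0.0784  0.1243] open 1.0043778768583154 tool y deg 83.81 q6 -1.84 tz [-0.059 -0.03   0.042]
shift cm [0.05 0.06 6.63] turn [-0.02  0.1   0.06]
```

View pics/side7.png

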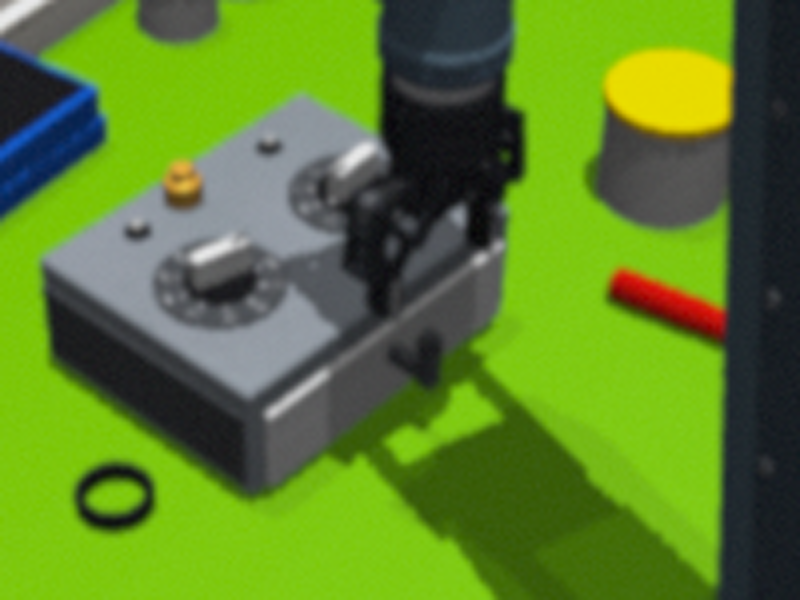

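Both fingers straddle the handle post at crop (430,350). The left pin, at (137,228), is up. I'll check the right pin, at (268,143), numerically against the first picture.

```bash
python3 - <<'E'
from h import *
np.set_printoptions(linewidth=150)
for f in("side0.npz","side7.npz"):
    c=dict(np.load(f));g=cv2.cvtColor(c["frame"],6);print(f);print(np.hstack([g[140:150,283:292],g[161:171,250:259]]))
E
python3 go.py .516 -.0778 .058 83.75
```

```text
side0.npz
[[128 124 123 121 123 123 123 122 123 127 128 128 128 127 127 129 124 126]
 [125 123 122 121 123 122 123 122 123 127 127 128 130 128 127 128 127 126]
 [125 123 122 121 122 122 123 123 124 127 127 127 128 128 128 128 128 129]
 [125 123 120 119 120 121 120 122 123 128 126 124 124 124 124 123 125 128]
 [123 115 108 107 110 109 110 118 123 126 121 114 112 112 108 107 115 123]
 [118 102  90  96 107  96  89 106 118 121 106  92 103 103  87  79 100 119]
 [111  82  69  88 102  90  76  91 115 112  86  73  94 101  78  57  83 115]
 [112  84  62  69  78  74  73  96 117 112  83  62  75  80  64  58  84 114]
 [117 102  87  76  78  85  98 113 121 118  98  78  70  70  72  86 104 121]
 [123 120 112 104 105 112 117 123 125 125 117 107  99  96 104 113 122 125]]
side7.npz
[[153 151 148 147 148 147 148 148 148 153 155 154 156 153 154 153 151 152]
 [152 150 146 148 147 148 146 148 146 152 153 156 153 155 154 153 153 151]
 [150 148 147 152 151 150 148 147 149 153 154 156 155 156 155 154 153 153]
 [149 148 150 156 158 155 149 149 149 153 154 156 162 164 159 152 152 155]
 [148 142 141 152 160 149 139 144 148 152 147 149 166 171 154 138 140 149]
 [145 123 111 123 132 119 109 128 143 146 128 125 144 145 125 105 119 144]
 [133 100  74  80  85  77  81 111 139 138 102  84  95  98  78  69 101 139]
 [133 101  71  60  60  66  87 118 140 136  96  62  58  61  58  69 101 138]
 [142 122 103  92  89 100 118 136 147 142 119  92  79  78  86 104 126 144]
 [148 142 136 128 127 136 143 147 150 150 141 130 119 118 125 138 147 152]]
t 25.3 pos [ 0.517  -0.0786  0.1252] open 0.9978965791223462 tool y deg 83.83 q6 -1.84 tz [ 0.051  0.025 -0.029]
shift cm [0.13 0.08 6.72] turn [-0.06  0.21  0.08]
```

Both pins show the same upward shift, so both are up. I'll descend onto the handle and grip.

```bash
python3 -m handwheel '[[[1,0,0.05,4,0,0,0],[1,0,0.05,6.6,0,0,0],[1,0,0.05,6.6,0,0,0],[-1,0,0.05,6.6,0,0,0],[-1,0,0.05,6.6,0,0,0],[-1,0,0.05,6.6,0,0,0],[-1,0,0.05,6.6,0,0,0],[-1,0,0.05,6.6,0,0,0],[-1,0,0.05,6.6,0,0,0]]]'; python3 go.py .457 -.0713 .058 83.75
```

```text
time_s: 26.42
eef_pos: [0.5156, -0.0791, 0.0576]
eef_rot: [0.0, 0.054, 0.999, -0.001]
wrist_force: [-3.7, -6.1, 3.3]
opening: 0.128
grasp_force: 59.5
t 26.425 pos [ 0.5156 -0.0791  0.0576] open 0.12784332710069785 tool y deg 83.86 q6 -1.84 tz [-0.72   0.413 -0.072]
shift cm [ 5.91  0.15 -0.05] turn [-0.13  0.03  0.11]
```

```bash
python3 -m handwheel '[[[-1,0.3,0,0,0,0,0],[-1,0.7,0,0,0,0,0],[-1,1.3,0,0,0,0,0],[-1,1.3,0,0,0,0,0]]]';  python3 go.py .457 -.0713 .058 83.75
```

```text
time_s: 26.92
eef_pos: [0.5028, -0.0777, 0.0576]
eef_rot: [0.001, 0.054, 0.999, -0.001]
wrist_force: [-2.4, -6.1, 2.9]
opening: 0.127
grasp_force: 59.3
t 26.925 pos [ 0.5028 -0.0777  0.0576] open 0.1272050702571203 tool y deg 83.86 q6 -1.85 tz [-0.703  0.308 -0.018]
shift cm [ 4.62  0.15 -0.05] turn [-0.13  0.07  0.11]
```

The drawer slides freely, with low force over 13 mm. I'll pull the rest.

```bash
python3 -m handwheel '[[[-1,0.7,0,0,0,0,0],[-1,1.5,0,0,0,0,0],[-1,2.3,0,0,0,0,0],[-1,3.1,0,0,0,0,0],[-1,3.8,0,0,0,0,0],[-1,4.3,0,0,0,0,0],[-1,4.6,0,0,0,0,0],[-1,4.6,0,0,0,0,0],[-1,4.6,0,0,0,0,0],[-1,4.6,0,0,0,0,0]]]';  python3 go.py .457 -.0713 .058 83.75
```

```text
time_s: 28.18
eef_pos: [0.4573, -0.0728, 0.0576]
eef_rot: [0.001, 0.054, 0.999, -0.001]
wrist_force: [-1.9, -6.1, 2.4]
opening: 0.13
grasp_force: 60.2
t 28.175 pos [ 0.4573 -0.0728  0.0576] open 0.13037221955756598 tool y deg 83.86 q6 -1.88 tz [-0.728  0.281 -0.02 ]
shift cm [ 0.05  0.14 -0.04] turn [-0.13  0.08  0.11]
```

58.7 mm pulled. I'll let go and rise, then take a final look.

```bash
python3 -m handwheel '[[[1,0,0,0,0,0,0],[1,0,0,0,0,0,0],[1,0,0,0,0,0,0],[1,0,0,0,0,0,0],[1,0,0,-4,0,0,0],[1,0,0,-9,0,0,0],[1,0,0,-14,0,0,0],[1,0,0,-16,0,0,0],[1,0,0,-16,0,0,0],[1,0,0,-16,0,0,0]]]'
python3 - <<'E'
from bench import camera
from h import *
c=camera("side");np.savez("side8.npz",**c);g=cv2.cvtColor(c["frame"],6)
print(np.hstack([g[140:150,283:292],g[161:171,250:259]]))
cv2.imwrite("pics/side8.png",cv2.resize(c["frame"][110:260,220:420],(800,600),interpolation=cv2.INTER_CUBIC))
E
```

```text
time_s: 29.42
eef_pos: [0.456, -0.0709, 0.2154]
eef_rot: [-0.001, 0.053, 0.999, 0.0]
wrist_force: [-1.0, -0.3, -1.0]
opening: 1.0
grasp_force: 0.0
[[142 139 136 137 136 135 135 136 136 141 142 142 142 142 141 141 138 140]
 [141 137 136 134 134 134 136 138 137 141 141 142 141 142 143 140 140 140]
 [139 137 137 137 138 138 137 137 137 141 142 143 143 144 142 142 140 140]
 [138 138 137 143 147 143 135 136 139 142 141 143 150 152 146 139 139 142]
 [135 129 127 140 147 136 127 132 136 142 135 136 152 156 141 125 131 137]
 [130 113 101 112 123 110 100 117 131 133 117 116 132 137 114  95 110 132]
 [123  92  67  72  79  71  73 103 128 127  93  77  86  90  70  63  92 128]
 [123  92  65  54  54  61  78 107 129 125  89  58  52  54  53  61  94 125]
 [129 114  95  81  83  92 108 125 134 132 109  84  71  71  78  95 115 133]
 [136 132 125 118 118 123 130 135 137 140 130 119 112 109 113 126 133 138]]
```

View pics/side8.png

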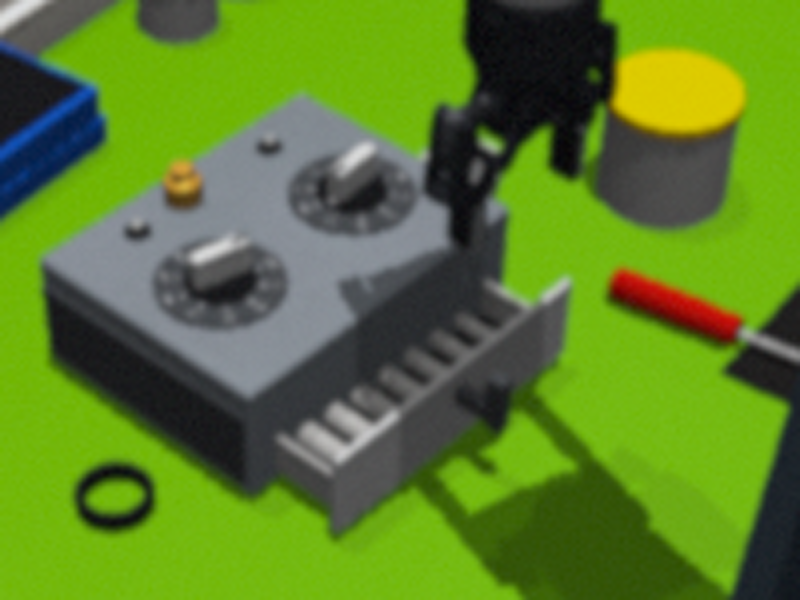

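The drawer stands open with its handle at (490,400), both pins are up at (137,228) and (268,143), the weight, ring, tin and screwdriver have not moved, and the gripper is clear. I'm handing in.

```bash
python3 -c "
from bench import ctrl
print(ctrl.hand_in())"
```

```text
the job is handed in; nothing more can be done
None
```

Handed in at about 29 s: both pins are up, the drawer is about 58 mm open and the gripper is clear, but I noticed the left catch about 6° late and backed off, so its strain may have come near or over the 0.06 rad limit, though no clear torque rise was felt.

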